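# Riddle the hazelnuts from the walnuts

## Robot

A 6-joint arm with a two-finger parallel gripper is mounted at the origin on the work surface. World frame = base frame: x ahead of the robot, y to its left, z up, the work surface at z = 0. Lengths are in mm, angles in rad, forces in N, time in s.
With the tool pointing down it reaches from about 325 to 900 mm from the base axis. Payload 6.1 kg.
Tool frame: the origin (TCP) lies at the very end of the fingers, on their centre line; the grasp point (between the pads) lies ctrl.grasp_offset behind it (ctrl.grasp_offset is the distance from the TCP to the grasp point, in mm); y points along the fingers, z is the direction in which the jaws open and shut, and the axes are right-handed (so a half turn about y gives the same grasp; the last joint's range is limited). The gripper opens to 87 mm and grips with 3 to 60 N. Pads are 19 mm wide; open, the fingers measure 117 mm over their backs; the gripper's body (75 mm by 190 mm) begins 51 mm behind the grasp point.
Start: joints at [-1.409, 0.22, 1.526, -0, 1.395, -0.126], TCP at [177.395, -599.288, 222.538] pointing down, gripper open.
Joint ranges: [-2.98, 2.98], [-0.91, 2.08], [0.09, 2.57], [-1.24, 4.39], [0.2, 2.65], [-2.68, 2.68]. Speed limits (rad/s): [2.57, 2.57, 3.01, 3.14, 3.14, 3.14].

## Interface

Orientations are given as a 3x3 rotation matrix whose columns are the frame's x, y, z axes.
In Python, from rig import ctrl gives the robot as it stands. The module is installed in compiled form; this text tells all that it offers.
- The arm moves only by the shell command python3 -m pendant 'ROWS' [FORCE]. ROWS is JSON, one flat list of numbers, 7 for each row, row after row: the shift along the tool's x, y, z in mm, then the turn, a rotation vector about the tool's x, y, z in degrees, then the opening, from 0 (shut) to 1 (fully open). A call has 1 to 10 rows; each row shifts and turns the commanded pose from where the row before left it, along the tool's axes as they then stand; what a row does not reach is not made up. A row lasts 1/10 s, in which the tool goes at most 50 mm and 8.59 degrees, less where a joint would pass 70% of its speed; a pose out of reach is approached as far as the arm can. A call with a gripper value outside its range is refused whole. The fingers move at their own pace and stop on an object; FORCE is the grip in N (left out, the last holds). Time passes only in rows, so rows that do not move let the fingers close. It gives the time, the measured TCP pose, the force and the opening at its end, in the units of the state.
- ctrl.read_state(): the state, without advancing time (a new reading comes with each control period).
- ctrl.snapshot(name): name is "scene" or "top"; returns the picture (420x560x3 uint8, red, green, blue); there is no depth.
- ctrl.camera_model(name): a dict with "vertical_fov" (degrees; the focal length in pixels is half the picture's height over the tangent of half this angle, whatever the lens; pixels are square), "cx", "cy" (the principal point, pixels), "pose" (4x4, takes a point from camera to world coordinates). Camera axes: x right, y up, looking along -z (the intrinsics and any distortion apply to the point x, -y, -z); pixel columns grow to the right and rows downward; lengths in mm; the calibration is good to about 2 mm. A picture is of the moment at which its call begins. camera_model takes no time and is no camera call.
- ctrl.job_done(): hands the job in, once; it reports no verdict.
Trained networks look in the newest picture that a camera, given by its name, has taken for a name from the list of things; names that differ only in an ending like _2 or _b are one class to them, and where a whole thing is asked for, a point or a joint stands for the part that bears it (a point fixed in the world has none). Each returns a list of dicts, best first, with "confidence" (0 to 1); they miss things now and then, are a little off and sometimes report something else, mostly with a low value. They report only what shows in the picture. A call takes as long as a camera call.
- ctrl.silhouettes(target, camera): "pixels" (420x560 bool, what is visible of it).
- ctrl.place_of(target, camera): "location" ([x, y, z] in mm, in the coordinates of the camera as it stood for that picture, good to about 4 mm: a listed point, or the origin of a listed thing).
The state is a dict: "time_s": time; "joint_positions": joint angles; "joint_vel": joint speeds; "effort": joint torques, N m; "position": TCP position; "ee_rot": TCP orientation; "ft_force": force on the tool from outside, world axes, zero at the start; "moment": the same for the moment, N m; "gripper_width": finger opening in mm.
Only numpy, scipy, OpenCV 4.12 (cv2) and the standard library are available. Lean on these libraries where they do the work, as an engineer would, in place of code of your own. Each camera call takes 0.05 s, during which the arm holds its last target.

## Task

Take the slatted steel sieve by its wooden bridge handle and shake it over the grey tub it stands on until both hazelnuts have dropped through into the tub, keeping the walnuts in the sieve. Then carry it to the oblong white dish (not the round bowl), tip both walnuts out of its open front into the dish, and set the empty sieve back level and centred on the tub, its ears on the rims as at the start.

Things in the scene. Friction and masses are not known exactly. Their poses are not given: they have to be found in the camera images.
- sieve: Steel sieve, 350 g, dustpan-like: 134 (x) x 138 (y) mm, walls 34, open at the front (-x, faces roughly to the robot). Origin: centre of underside, z up. Wooden handle bar along y above its middle, 14 mm wide (x), 18 high, centre at z=90, straps at y=+-67: pinch from above, fingers along x. Side ears (underside z=0) reach y=+-107, resting on the tub. Slats along x, tops z=4, front ends bent up.
- tub: Grey open square plastic tub 168 x 168 mm, 70 mm high, walls 4 mm, fixed to the cart top, left or right of the middle. Origin: centre of its underside, z up. The sieve's ears stand on its +y and -y rims, the sieve's origin then 70 mm above the tub's; at the start centred within 5 mm, axes along the tub's within 3 degrees.
- dish: Oblong white stoneware dish 230 (x) x 180 (y) mm, 45 mm high, walls and floor 6 mm, a small lug at each short end; fixed, on the other side from the tub, long axis roughly pointing away from the robot. Origin: centre of its underside, z up.
- hazelnut_a: Hazelnut, brown, 16 mm across, 17 mm high, 10 g. Origin 8 mm above its tiny flat foot (5 mm). Stands on the sieve's 10 mm wide slat at y=-32 mm. It topples into a 22 mm slot and drops through when the sieve is jerked along its y (some 3 m/s2: quick strokes of 40 mm, the sieve held 15 to 20 mm above the rims) or rocked over 17 degrees.
- hazelnut_b: Hazelnut like the other, on the sieve's slat at y=+32 mm. (The sieve's three slats are at y=-32, 0 and +32 mm, with four slots 22 mm wide between and beside them, and a 6 mm ledge along each side wall.)
- walnut_a: Walnut, brown ball 30 mm across with a dark seam, 14 g. Origin at its centre. Lies in the sieve's slot at y=-16 mm, near the back wall (+x). Too big for the slots; the bent-up slat ends (front end x=-65, z=12 mm) hold it in below 15 degrees. It rolls along its slot and out of the front when the front is tipped down 30 to 45 degrees.
- walnut_b: Walnut like the other, in the sieve's slot at y=+16 mm. Tipped 40 degrees about the handle bar, the sieve's front edge is right below the bar, about 100 mm down, and the walnuts leave towards the front.

How it is judged:
By the outcome, as a careful person would: the job done as asked, in the order asked, and still so for the second after the job is handed in, with the robot touching nothing.
It also fails if it takes over 58 s, if anything falls off the work surface, if the arm or the gripper's body presses on something with over 40 N, if the wrist force passes 120 N, or if a joint passes its speed limit or range.

## Working session

There is one attempt and no reset: what is moved stays moved. The work goes in short steps, Python scripts to look and compute and a shell command to move; the robot and the scene stay as the last step left them, time stands still between calls to the robot, and variables do not carry over. Pictures are saved under pics/ and viewed, and the job is handed in when it is done.

```bash
mkdir -p pics; cat > h.py <<'E'
import numpy as np, cv2
from rig import ctrl
def snap(cam,name):
    im=ctrl.snapshot(cam); cv2.imwrite(f'pics/{name}.png',im[:,:,::-1]); return im
def w(cam,p):
    P=np.array(ctrl.camera_model(cam)['pose']); return (P[:3,:3]@np.array(p)+P[:3,3])
def px(cam,p):
    m=ctrl.camera_model(cam);P=np.array(m['pose']);c=P[:3,:3].T@(np.array(p)-P[:3,3])
    f=210/np.tan(np.radians(m['vertical_fov'])/2); return m['cx']+f*c[0]/-c[2], m['cy']+f*(-c[1])/-c[2]
def ray(cam,u,v,z):
    m=ctrl.camera_model(cam);P=np.array(m['pose'])
    f=210/np.tan(np.radians(m['vertical_fov'])/2)
    d=P[:3,:3]@np.array([(u-m['cx'])/f,-(v-m['cy'])/f,-1]);o=P[:3,3]
    return o+d*(z-o[2])/d[2]
E
python3 - <<'E'
from h import *
np.set_printoptions(precision=1,suppress=True)
for c in ['top','scene']:
    snap(c,c+'0'); m=ctrl.camera_model(c); print(c,{k:v for k,v in m.items() if k!='pose'}); print(np.array(m['pose']))
    for t in ['sieve','tub','dish','hazelnut_a','walnut_a']:
        for r in ctrl.place_of(t,c)[:3]: print(c,t,round(r['confidence'],2),w(c,r['location']))
s=ctrl.read_state();print(s['time_s'],s['position'],np.array(s['ee_rot']),s['gripper_width'],ctrl.grasp_offset,s['ft_force'])
E
```

```text
top {'vertical_fov': 50.15987710928793, 'cx': 284.4485805726932, 'cy': 207.90287962447704}
[[  -0.     1.    -0.1  425.6]
 [  -1.     0.     0.    16.4]
 [   0.     0.1    1.  1001.2]
 [   0.     0.     0.     1. ]]
top sieve 0.65 [ 548.2 -279.9   70.1]
top tub 0.93 [ 548.5 -278.9   -1.3]
top dish 0.79 [586.1 257.4   0.5]
top hazelnut_a 0.48 [ 535.9 -251.8   78.9]
top walnut_a 0.7 [ 586.  -290.5   86.5]
top walnut_a 0.58 [ 581.1 -254.7   86.4]
scene {'vertical_fov': 52.19769084286887, 'cx': 277.9027691855109, 'cy': 207.5185160276343}
[[   0.6   -0.6    0.5  966.2]
 [   0.8    0.5   -0.4 -320.8]
 [   0.     0.6    0.8  704.5]
 [   0.     0.     0.     1. ]]
scene sieve 0.72 [ 552.8 -277.2   68.8]
scene tub 0.87 [ 549.4 -279.8    0.7]
scene dish 0.77 [578.9 259.6  -1. ]
scene dish 0.42 [ 551.4 -277.8   67.3]
scene hazelnut_a 0.62 [ 535.3 -244.5   77.8]
scene hazelnut_a 0.49 [ 559.1 -313.5   80.5]
scene walnut_a 0.71 [ 585.7 -284.    85.8]
scene walnut_a 0.52 [ 582.8 -252.    84.6]
scene walnut_a 0.29 [ 540.  -247.    79.1]
0.6 [ 177.4 -599.3  222.6] [[-1.   0.   0.3]
 [-0.3 -0.  -1. ]
 [ 0.  -1.   0. ]] 87.23091188809333 18.700000000000003 [-0.7  0.2 -0.6]
```

View pics/top0.png

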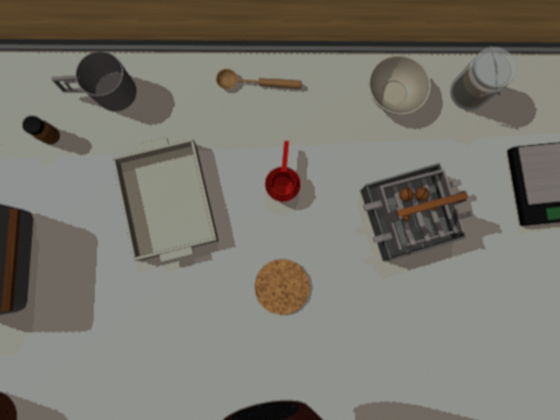

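View pics/scene0.png

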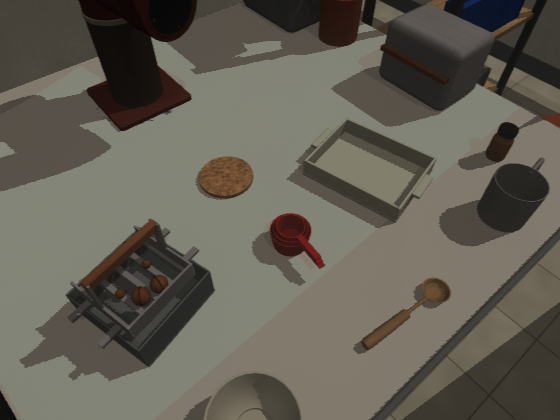

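```bash
cat > ov.py <<'E'
from h import *
def Rz(a): a=np.radians(a); return np.array([[np.cos(a),-np.sin(a),0],[np.sin(a),np.cos(a),0],[0,0,1]])
def draw(im,cam,pts,col):
    q=np.array([px(cam,p) for p in pts])*2
    cv2.polylines(im,[np.round(q*4).astype(int)],True,col,1,cv2.LINE_AA,shift=2)
def box(o,a,hx,hy,z): return [np.array(o)+Rz(a)@np.array([sx*hx,sy*hy,z]) for sx,sy in((-1,-1),(1,-1),(1,1),(-1,1))]
E
python3 - <<'E'
from ov import *
tiles=[]
for cam,(x0,y0,x1,y1) in {'top':(340,140,500,280),'scene':(50,200,230,370)}.items():
    im=cv2.imread(f'pics/{cam}0.png'); im=cv2.convertScaleAbs(im,alpha=1.6,beta=15); im=cv2.resize(im,None,fx=2,fy=2,interpolation=cv2.INTER_CUBIC)
    a=14;o=[549,-279.3,0]
    draw(im,cam,box(o,a,84,84,70),(0,255,0)); 
    draw(im,cam,box(o,a,7,67,70+99),(0,0,255))
    draw(im,cam,box(o,a,67,69,104),(255,255,0))
    im=im[2*y0:2*y1,2*x0:2*x1]; im=cv2.resize(im,(400,int(400*im.shape[0]/im.shape[1]))); tiles.append(cv2.copyMakeBorder(im,0,400-im.shape[0],0,0,0) if im.shape[0]<400 else im[:400])
cv2.imwrite('pics/ov0.png',np.hstack(tiles))
for c in ['top','scene']:
  m=ctrl.camera_model(c);print(m.keys())
E
```

```text
dict_keys(['vertical_fov', 'cx', 'cy', 'pose'])
dict_keys(['vertical_fov', 'cx', 'cy', 'pose'])
```

View pics/ov0.png

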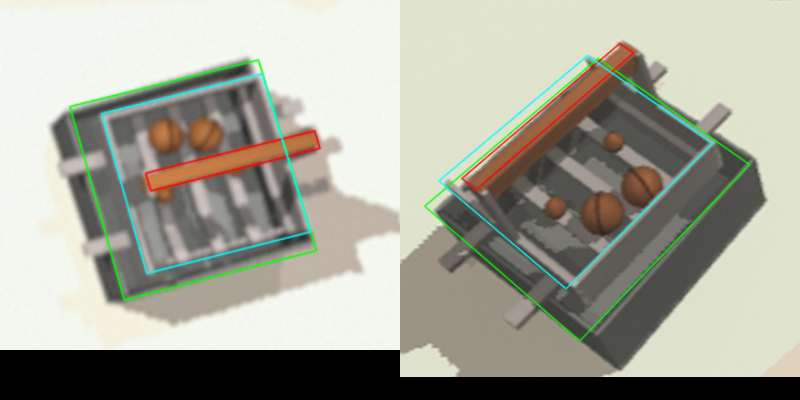

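```bash
cat > go.py <<'E'
import sys
from ov import *
from scipy.spatial.transform import Rotation as R
np.set_printoptions(precision=2,suppress=True)
def tgt(yaw,tilt=0):
    X=Rz(yaw)@R.from_euler('y',-tilt,degrees=True).as_matrix()
    return np.column_stack([-X[:,1],-X[:,2],X[:,0]])
def rel(pos,yaw,tilt=0):
    s=ctrl.read_state();Rr=np.array(s['ee_rot']);p=np.array(s['position'])
    T=tgt(yaw,tilt)
    print('t',s['time_s'],'pos',p,'w',s['gripper_width'],'F',np.array(s['ft_force']),'J',np.array(s['joint_positions']))
    print('turn(tool)',np.degrees(R.from_matrix(Rr.T@T).as_rotvec().copy()),'shift in tool now',Rr.T@(np.array(pos)-p),'shift in tgt frame',T.T@(np.array(pos)-p))
E
python3 - <<'E'
from go import *
rel([549,-279.3,222],14)
E
```

```text
t 0.6 pos [ 177.39 -599.33  222.59] w 87.23091188809333 F [-0.66  0.18 -0.63] J [-1.41  0.22  1.53 -0.    1.39 -0.13]
turn(tool) [ -0.   -87.51   0.01] shift in tool now [-447.17    0.55 -201.38] shift in tgt frame [-220.62    0.59  437.99]
```

```bash
python3 -m pendant '[0,0,0,0,-8.5,0,1, 0,0,0,0,-8.5,0,1, 0,0,0,0,-8.5,0,1, 0,0,0,0,-8.5,0,1, 0,0,0,0,-8.5,0,1, 0,0,0,0,-8.5,0,1, 0,0,0,0,-8.5,0,1, 0,0,0,0,-8.5,0,1, 0,0,0,0,-8.5,0,1, 0,0,0,0,-8.5,0,1]'
python3 -m pendant '[0,0,0,0,-2.5,0,1, -24,0,48,0,0,0,1, -22,0,44,0,0,0,1, -22,0,44,0,0,0,1, -22,0,44,0,0,0,1, -22,0,44,0,0,0,1, -22,0,44,0,0,0,1, -22,0,44,0,0,0,1, -22,0,44,0,0,0,1, -22,0,44,0,0,0,1]'
python3 - <<'E'
from go import *
rel([549,-279.3,222],14)
E
```

```text
time_s: 1.6
position: [177.4, -599.3, 222.6]
ee_rot: [[0.205, 0.0, 0.979], [-0.979, -0.0, 0.205], [0.0, -1.0, -0.0]]
ft_force: [0.0, 0.6, 0.1]
gripper_width: 87.1
time_s: 2.6
position: [515.8, -309.4, 222.9]
ee_rot: [[0.242, 0.001, 0.97], [-0.97, -0.0, 0.242], [0.001, -1.0, 0.0]]
ft_force: [-0.3, -0.8, -0.7]
gripper_width: 87.0
t 2.6 pos [ 515.76 -309.4   222.88] w 87.02166118749686 F [-0.3  -0.82 -0.7 ] J [-0.67  0.16  1.59 -0.    1.39 -0.92]
turn(tool) [-0.02 -0.01  0.03] shift in tool now [-21.18   0.88  39.53] shift in tgt frame [-21.17   0.88  39.53]
```

```bash
python3 -m pendant '[-21,0,39.5,0,0,0,1, 0,0,0,0,0,0,1]'
python3 - <<'E'
from go import *
np.set_printoptions(precision=1,suppress=True)
rel([549,-279.3,141.3],14)
tiles=[]
for cam,(x0,y0,x1,y1) in {'top':(340,140,500,280),'scene':(50,150,250,350)}.items():
    im=snap(cam,cam+'1')[:,:,::-1].copy()
    for t in ['sieve','tub']:
        for r in ctrl.place_of(t,cam)[:1]: print(cam,t,round(r['confidence'],2),w(cam,r['location']))
    im=cv2.convertScaleAbs(im,alpha=1.6,beta=15); im=cv2.resize(im[y0:y1,x0:x1],(400,400*(y1-y0)//(x1-x0)),interpolation=cv2.INTER_CUBIC)
    tiles.append(cv2.copyMakeBorder(im,0,400-im.shape[0],0,0,0))
cv2.imwrite('pics/a1.png',np.hstack(tiles))
E
```

```text
time_s: 2.8
position: [551.1, -276.6, 222.6]
ee_rot: [[0.247, 0.002, 0.969], [-0.969, 0.001, 0.247], [-0.001, -1.0, 0.002]]
ft_force: [-0.8, -0.7, -0.4]
gripper_width: 87.3
t 2.8 pos [ 551.1 -276.6  222.6] w 87.25995394735699 F [-0.8 -0.7 -0.4] J [-0.6  0.2  1.6  0.   1.4 -0.8]
turn(tool) [-0.1  0.3 -0.1] shift in tool now [ 2.1 81.2 -2.9] shift in tgt frame [ 2.1 81.3 -2.7]
top sieve 0.89 [ 547.1 -279.7   69. ]
top tub 0.61 [ 550.6 -280.9   -1. ]
scene sieve 0.68 [ 552.7 -279.6   70.3]
scene tub 0.62 [ 547.9 -279.8   -2. ]
```

View pics/a1.png

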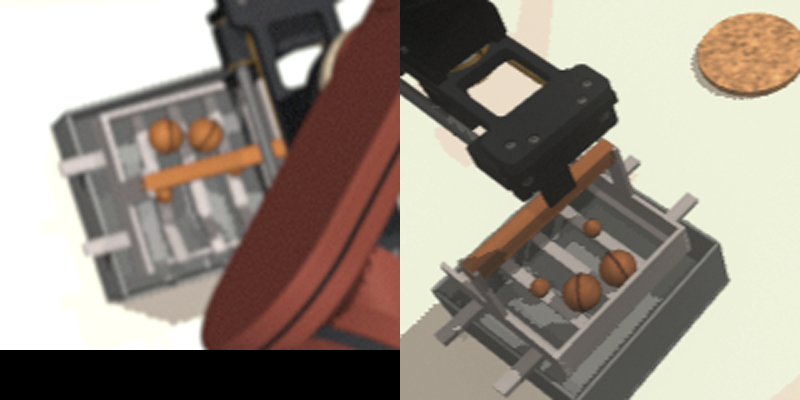

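```bash
python3 -m pendant '[2,25,-2.5,0,0.2,0,1, 0,25,0,0,0,0,1, 0,20,0,0,0,0,1, 0,11,0,0,0,0,1, 0,0,0,0,0,0,1]'
python3 - <<'E'
from go import *
rel([549,-279.3,141.3],14)
E
```

```text
time_s: 3.6
position: [544.1, -283.7, 139.7]
ee_rot: [[0.237, -0.003, 0.972], [-0.972, 0.002, 0.237], [-0.003, -1.0, -0.002]]
ft_force: [-0.7, -0.1, 0.6]
gripper_width: 87.0
t 3.6 pos [ 544.05 -283.67  139.71] w 86.96618321500087 F [-0.7  -0.09  0.61] J [-0.61  0.27  1.63 -0.    1.25 -0.85]
turn(tool) [ 0.13 -0.3  -0.14] shift in tool now [-3.08 -1.6   5.84] shift in tgt frame [-3.05 -1.59  5.86]
```

```bash
python3 -m pendant '[0,0,0,0,0,0,1, 0,0,0,0,0,0,1]' | head -2;python3 -m pendant '[0,0,0,0,0,0,1]' | head -2
python3 - <<'E'
from go import *
rel([549,-279.3,141.3],14)
E
```

```text
time_s: 3.8
position: [546.4, -284.4, 143.2]
time_s: 3.9
position: [546.4, -284.1, 143.0]
t 3.9 pos [ 546.41 -284.07  143.01] w 87.23205284116057 F [-1.05 -0.07 -0.33] J [-0.61  0.26  1.63  0.    1.25 -0.85]
turn(tool) [-0.09 -0.21  0.1 ] shift in tool now [-4.02  1.71  3.65] shift in tgt frame [-4.01  1.71  3.66]
```

```bash
python3 -m pendant '[-4,1.5,3.5,0,-0.2,0,1, 0,0,0,0,0,0,1, 0,0,0,0,0,0,1, 0,0,0,0,0,0,1]'
python3 - <<'E'
from go import *
rel([549,-279.3,141.3],14)
E
python3 -m pendant '[0,0,0,0,0,0,0.4, 0,0,0,0,0,0,0.3, 0,0,0,0,0,0,0.25, 0,0,0,0,0,0,0.2, 0,0,0,0,0,0,0.1, 0,0,0,0,0,0,0, 0,0,0,0,0,0,0]' 50
```

```text
time_s: 4.3
position: [548.2, -278.7, 140.0]
ee_rot: [[0.242, -0.0, 0.97], [-0.97, -0.0, 0.242], [0.0, -1.0, -0.0]]
ft_force: [-0.8, -0.1, -0.7]
gripper_width: 87.0
t 4.3 pos [ 548.2  -278.68  140.04] w 87.00221866376548 F [-0.85 -0.13 -0.66] J [-0.6   0.27  1.63 -0.    1.24 -0.84]
turn(tool) [0.   0.01 0.  ] shift in tool now [ 0.79 -1.26  0.62] shift in tgt frame [ 0.79 -1.26  0.62]
time_s: 5.0
position: [548.1, -278.8, 140.0]
ee_rot: [[0.242, -0.0, 0.97], [-0.97, 0.0, 0.242], [-0.0, -1.0, -0.0]]
ft_force: [-0.2, -0.2, 0.8]
gripper_width: 38.9
```

```bash
python3 -m pendant '[0,0,0,0,0,0,0, 0,0,0,0,0,0,0, 0,0,0,0,0,0,0, 0,0,0,0,0,0,0, 0,0,0,0,0,0,0]' 
python3 - <<'E'
from go import *
rel([549,-279.3,141.3],14)
snap('top','top2');snap('scene','scene2')
E
```

```text
time_s: 5.5
position: [548.4, -278.8, 140.1]
ee_rot: [[0.242, 0.0, 0.97], [-0.97, -0.0, 0.242], [0.0, -1.0, 0.0]]
ft_force: [0.9, -0.2, 0.5]
gripper_width: 13.5
t 5.5 pos [ 548.38 -278.76  140.06] w 13.462245567123292 F [ 0.86 -0.17  0.49] J [-0.6   0.27  1.63  0.    1.24 -0.84]
turn(tool) [-0.03 -0.    0.01] shift in tool now [ 0.68 -1.24  0.47] shift in tgt frame [ 0.68 -1.24  0.47]
```

View pics/scene2.png

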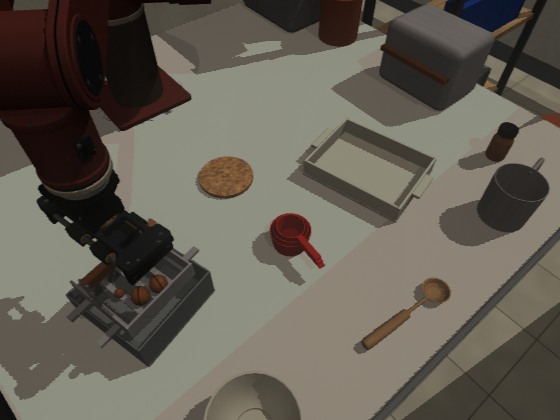

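```bash
python3 -m pendant '[0,-6,0,0,0,0,0, 0,-6,0,0,0,0,0, 0,-6,0,0,0,0,0, 0,0,0,0,0,0,0, 0,0,0,0,0,0,0]' 
python3 - <<'E'
from go import *
rel([549,-279.3,159],14)
E
```

```text
time_s: 6.1
position: [548.2, -278.9, 158.3]
ee_rot: [[0.242, 0.0, 0.97], [-0.97, -0.0, 0.242], [0.0, -1.0, 0.0]]
ft_force: [-0.7, -0.7, -4.0]
gripper_width: 13.5
t 6.1 pos [ 548.17 -278.89  158.27] w 13.518687695958066 F [-0.67 -0.71 -4.05] J [-0.6   0.25  1.62 -0.    1.28 -0.84]
turn(tool) [-0.01 -0.01  0.02] shift in tool now [ 0.6  -0.73  0.7 ] shift in tgt frame [ 0.6  -0.73  0.7 ]
```

```bash
python3 -m pendant '[20,0,0,0,0,0,0, -40,0,0,0,0,0,0, 40,0,0,0,0,0,0, -40,0,0,0,0,0,0, 20,0,0,0,0,0,0, 0,0,0,0,0,0,0, 0,0,0,0,0,0,0, 0,0,0,0,0,0,0]' 
cat > look.py <<'E'
from go import *
import sys
tag=sys.argv[1]; z=sys.argv[2] if len(sys.argv)>2 else 'tub'
rel([549,-279.3,141.3],14)
R_={'tub':{'top':(340,130,500,290),'scene':(50,190,230,370)},'dish':{'top':(90,90,280,280),'scene':(270,80,470,280)}}[z]
tiles=[]
for cam,(x0,y0,x1,y1) in R_.items():
    im=snap(cam,cam+tag)[:,:,::-1].copy()
    for t in ['hazelnut_a','walnut_a']+(['sieve'] if len(sys.argv)>3 else []):
        for r in ctrl.place_of(t,cam)[:3]: print(cam,t,round(r['confidence'],2),w(cam,r['location']))
    im=cv2.convertScaleAbs(im,alpha=1.8,beta=20); im=cv2.resize(im[y0:y1,x0:x1],(400,400),interpolation=cv2.INTER_CUBIC)
    tiles.append(im)
cv2.imwrite(f'pics/L{tag}.png',np.hstack(tiles))
E
python3 look.py 3
```

```text
time_s: 6.9
position: [548.5, -278.9, 158.7]
ee_rot: [[0.241, 0.001, 0.97], [-0.97, -0.0, 0.241], [0.001, -1.0, 0.001]]
ft_force: [-0.6, -0.4, -3.8]
gripper_width: 13.7
t 6.9 pos [ 548.48 -278.95  158.71] w 13.693972780710045 F [-0.55 -0.44 -3.77] J [-0.6   0.25  1.62  0.    1.28 -0.84]
turn(tool) [-0.05 -0.03  0.04] shift in tool now [ 0.45 17.41  0.4 ] shift in tgt frame [ 0.47 17.41  0.42]
top hazelnut_a 0.4 [ 525.84 -223.05   10.38]
top walnut_a 0.66 [ 582.63 -257.05  105.67]
scene hazelnut_a 0.56 [ 523.75 -277.11   11.55]
scene hazelnut_a 0.46 [ 523.83 -214.9    12.17]
scene walnut_a 0.77 [ 564.   -294.49  104.67]
scene walnut_a 0.51 [ 584.23 -257.35  102.64]
```

View pics/L3.png

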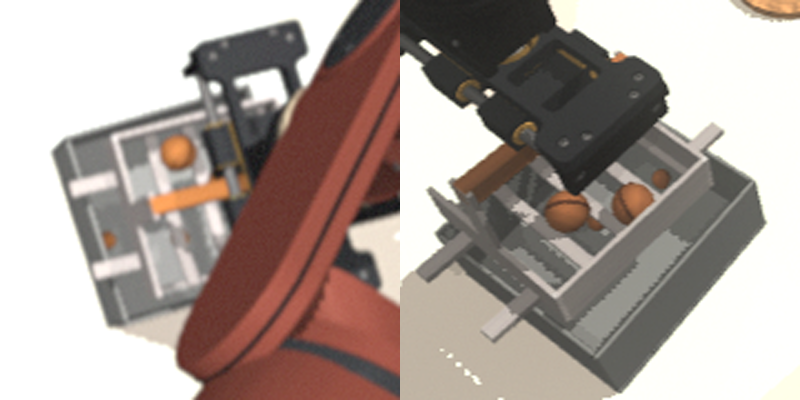

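```bash
python3 -m pendant '[0,-7,0,0,0,0,0, 0,-15,0,0,0,0,0, 0,-20,0,0,0,0,0, 0,-20,0,0,0,0,0, 0,-20,0,0,0,0,0, 0,-12,0,0,0,0,0, 0,-6,0,0,0,0,0, 0,0,0,0,0,0,0, 0,0,0,0,0,0,0]' 
python3 look.py 4
python3 - <<'E'
from ov import *
tiles=[]
for cam,(x0,y0,x1,y1) in {'top':(90,110,250,270),'scene':(280,80,460,260)}.items():
    im=cv2.imread(f'pics/{cam}0.png'); im=cv2.convertScaleAbs(im,alpha=1.6,beta=15); im=cv2.resize(im,None,fx=2,fy=2,interpolation=cv2.INTER_CUBIC)
    o=[583,258.5,0];a=10
    draw(im,cam,box(o,a,115,90,45),(0,0,255)); draw(im,cam,box(o,a,109,84,6),(0,160,0))
    im=im[2*y0:2*y1,2*x0:2*x1]; tiles.append(cv2.resize(im,(400,400)))
cv2.imwrite('pics/dishov.png',np.hstack(tiles))
E
```

```text
time_s: 8.1
position: [547.8, -278.6, 257.2]
ee_rot: [[0.242, -0.001, 0.97], [-0.97, 0.001, 0.242], [-0.001, -1.0, -0.001]]
ft_force: [0.6, 0.8, -4.8]
gripper_width: 13.9
t 8.1 pos [ 547.79 -278.56  257.16] w 13.87308025734214 F [ 0.6   0.81 -4.8 ] J [-0.6   0.18  1.51  0.    1.45 -0.84]
turn(tool) [ 0.05 -0.01 -0.06] shift in tool now [  1.13 115.86   1.09] shift in tgt frame [  1.01 115.86   0.99]
top hazelnut_a 0.38 [ 525.7  -218.98    8.47]
top hazelnut_a 0.33 [ 581.19 -257.78  197.88]
top walnut_a 0.68 [ 584.7  -257.33  200.89]
top walnut_a 0.46 [ 563.31 -299.28  201.61]
scene hazelnut_a 0.46 [ 526.35 -214.09    7.57]
scene hazelnut_a 0.43 [ 524.83 -274.35    8.98]
scene walnut_a 0.71 [ 560.81 -294.96  206.99]
scene walnut_a 0.66 [ 584.95 -258.57  201.65]
```

View pics/L4.png

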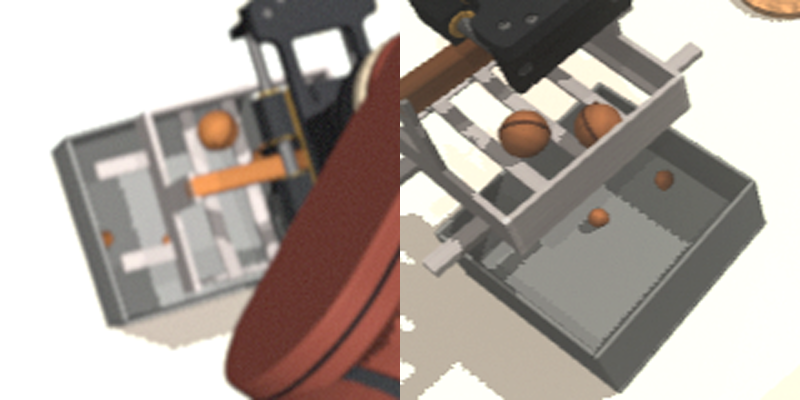

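View pics/dishov.png

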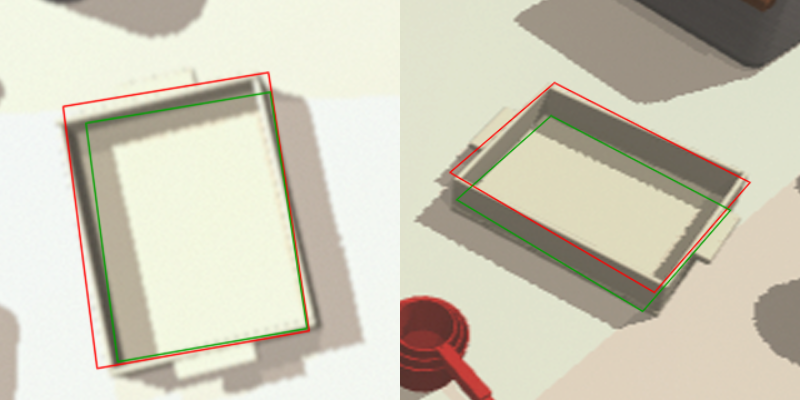

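```bash
python3 -m pendant '[-9.3,0,3.7,0,0,0,0, -18.6,0,7.4,0,0,0,0, -27.8,0,11.2,0,0,0,0, -37.1,0,14.9,0,0,0,0, -41.8,0,16.7,0,0,0,0, -41.8,0,16.7,0,0,0,0, -41.8,0,16.7,0,0,0,0, -41.8,0,16.7,0,0,0,0, -41.8,0,16.7,0,0,0,0, -41.8,0,16.7,0,0,0,0]' 50
python3 -m pendant '[-41.8,0,16.7,0,0,0,0, -41.8,0,16.7,0,0,0,0, -32.5,0,13,0,0,0,0, -23.2,0,9.3,0,0,0,0, -14.8,0,6,0,0,0,0, -7.4,0,3,0,0,0,0, -4.6,0,1.9,0,0.5,0,0, 0,0,0,0,1,0,0, 0,0,0,0,0.5,0,0, 0,0,0,0,0,0,0]'
python3 - <<'E'
from go import *
rel([623,265,150],12)
E
python3 look.py 5 dish
```

```text
time_s: 9.4
position: [598.1, 90.4, 258.2]
ee_rot: [[0.242, 0.0, 0.97], [-0.97, 0.0, 0.242], [-0.0, -1.0, 0.0]]
ft_force: [0.5, -0.4, -4.0]
gripper_width: 13.4
time_s: 10.4
position: [623.1, 264.0, 258.2]
ee_rot: [[0.206, 0.0, 0.979], [-0.979, -0.0, 0.206], [0.0, -1.0, 0.0]]
ft_force: [-0.1, 1.0, -5.1]
gripper_width: 13.0
t 10.4 pos [623.07 263.96 258.17] w 13.041705549455497 F [-0.05  0.98 -5.06] J [ 0.28  0.32  1.33 -0.    1.48  0.08]
turn(tool) [-0.   -0.11  0.01] shift in tool now [ -1.06 108.17   0.14] shift in tgt frame [ -1.03 108.17   0.14]
t 10.4 pos [623.07 263.96 258.17] w 13.041705549455497 F [-0.05  0.98 -5.06] J [ 0.28  0.32  1.33 -0.    1.48  0.08]
turn(tool) [-0.   -2.11  0.01] shift in tool now [ 516.32  117.   -184.4 ] shift in tgt frame [ 509.21  116.87 -203.3 ]
top hazelnut_a 0.36 [ 521.76 -271.53   11.51]
top hazelnut_a 0.36 [ 525.1  -219.84   10.62]
top walnut_a 0.59 [638.63 244.12 200.48]
scene hazelnut_a 0.64 [ 518.48 -274.29    9.2 ]
scene hazelnut_a 0.37 [ 529.44 -216.14    8.97]
scene walnut_a 0.7 [656.94 287.26 201.54]
scene walnut_a 0.63 [638.93 248.41 204.66]
```

View pics/L5.png

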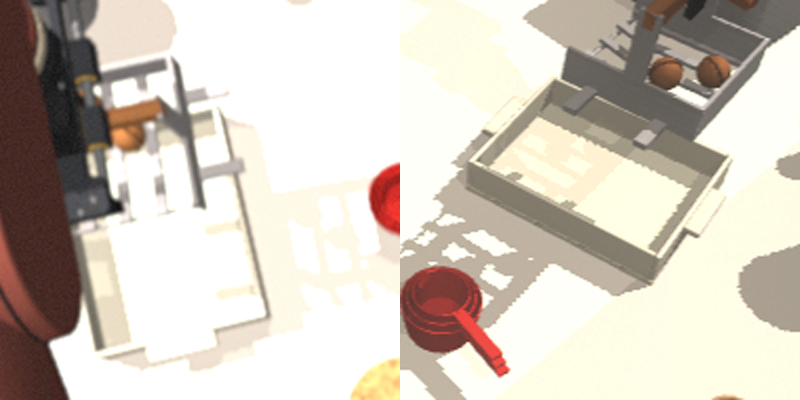

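```bash
python3 -m pendant '[0,8,0,0,0,0,0, 0,15,0,0,0,0,0, 0,20,0,0,0,0,0, 0,20,0,0,0,0,0, 0,18,0,0,0,0,0, 0,14,0,0,0,0,0, 0,8,0,0,0,0,0, 0,5,0,0,0,0,0, 0,0,0,0,0,0,0, 0,0,0,0,0,0,0]'
python3 -m pendant '[0,0,0,2,0,0,0, 0,0,0,3,0,0,0, 0,0,0,3,0,0,0, 0,0,0,2,0,0,0, 0,0,0,0,0,0,0, 0,0,0,0,0,0,0, 0,0,0,0,0,0,0, 0,0,0,0,0,0,0, 0,0,0,0,0,0,0]'
python3 look.py 6 dish
```

```text
time_s: 11.7
position: [623.5, 265.3, 151.0]
ee_rot: [[0.208, 0.001, 0.978], [-0.978, 0.0, 0.208], [-0.0, -1.0, 0.001]]
ft_force: [0.0, -0.4, -3.2]
gripper_width: 13.5
time_s: 12.6
position: [623.2, 265.1, 150.0]
ee_rot: [[0.208, 0.17, 0.963], [-0.978, 0.036, 0.204], [-0.0, -0.985, 0.173]]
ft_force: [0.6, 0.2, -3.4]
gripper_width: 13.4
t 12.6 pos [623.16 265.09 150.01] w 13.38664350452053 F [ 0.59  0.18 -3.43] J [ 0.29  0.27  1.62 -0.02  1.08  0.09]
turn(tool) [-9.98 -2.02  0.17] shift in tool now [ 517.14  -23.61 -184.23] shift in tgt frame [ 510.28    8.71 -203.65]
top hazelnut_a 0.35 [ 527.02 -217.2     7.71]
top walnut_a 0.67 [612.05 239.95  88.39]
top walnut_a 0.23 [ 549.22 -279.41   -0.77]
scene hazelnut_a 0.56 [ 522.89 -277.81    9.03]
scene hazelnut_a 0.38 [ 528.37 -215.27   11.24]
scene walnut_a 0.65 [618.34 273.9   93.73]
scene walnut_a 0.4 [604.52 239.39  94.58]
```

View pics/L6.png

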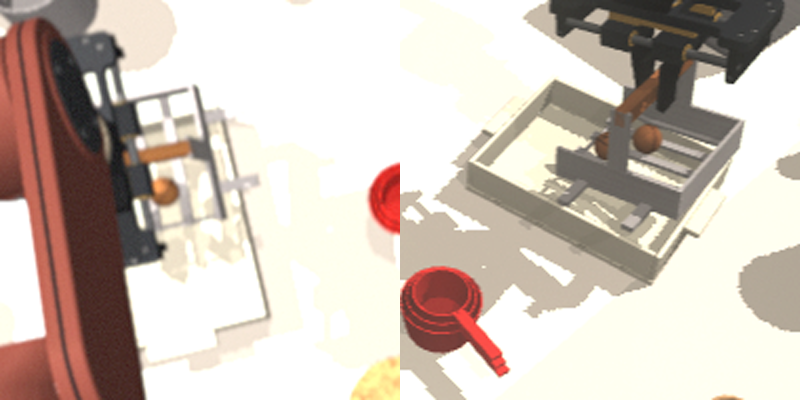

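```bash
python3 -m pendant '[0,0,0,1,0,0,0, 0,0,0,1,0,0,0, 0,0,0,0,0,0,0, 0,0,0,0,0,0,0, 0,0,0,0,0,0,0]'
python3 -m pendant '[0,0,0,2,0,0,0, 0,0,0,2,0,0,0, 0,0,0,2,0,0,0, 0,0,0,2,0,0,0, 0,0,0,2,0,0,0, 0,0,0,2,0,0,0, 0,0,0,2,0,0,0, 0,0,0,2,0,0,0]'
python3 look.py 7 dish
```

```text
time_s: 13.4
position: [622.9, 265.1, 150.2]
ee_rot: [[0.208, 0.204, 0.957], [-0.978, 0.043, 0.203], [-0.0, -0.978, 0.208]]
ft_force: [-0.7, 0.0, -5.8]
gripper_width: 13.8
time_s: 14.2
position: [622.8, 265.1, 150.1]
ee_rot: [[0.208, 0.46, 0.863], [-0.978, 0.098, 0.183], [-0.0, -0.882, 0.47]]
ft_force: [-0.6, -0.7, -4.7]
gripper_width: 13.4
t 14.2 pos [622.78 265.06 150.13] w 13.428156782234867 F [-0.59 -0.69 -4.66] J [ 0.31  0.08  1.9  -0.08  0.67  0.15]
turn(tool) [-28.05  -1.98   0.49] shift in tool now [ 517.18  -79.35 -167.58] shift in tgt frame [ 510.34    8.83 -203.28]
top hazelnut_a 0.49 [ 522.69 -271.22   12.04]
top hazelnut_a 0.38 [ 526.98 -220.45   10.19]
top walnut_a 0.47 [611.74 240.15  82.69]
scene hazelnut_a 0.58 [ 528.19 -212.78   11.35]
scene hazelnut_a 0.51 [ 522.8  -275.16   11.48]
scene walnut_a 0.66 [595.66 238.89  81.82]
scene walnut_a 0.21 [655.93 267.24  89.32]
```

View pics/L7.png

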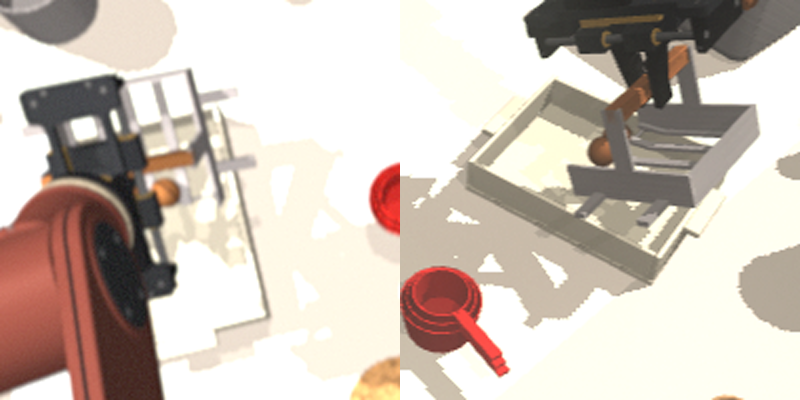

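```bash
python3 -m pendant '[0,0,0,2,0,0,0, 0,0,0,2,0,0,0, 0,0,0,2,0,0,0, 0,0,0,2,0,0,0, 0,0,0,2,0,0,0, 0,0,0,2,0,0,0, 0,0,0,0,0,0,0, 0,0,0,0,0,0,0, 0,0,0,0,0,0,0]'
python3 look.py 8 dish
```

```text
time_s: 15.4
position: [623.6, 265.2, 150.8]
ee_rot: [[0.208, 0.629, 0.749], [-0.978, 0.134, 0.159], [-0.0, -0.766, 0.643]]
ft_force: [0.1, -0.7, -4.1]
gripper_width: 13.2
t 15.4 pos [623.6  265.21 150.81] w 13.184455798216652 F [ 0.09 -0.68 -4.11] J [ 0.32  0.    2.07 -0.2   0.38  0.27]
turn(tool) [-40.02  -1.94   0.7 ] shift in tool now [ 517.18 -112.36 -148.5 ] shift in tgt frame [ 510.29    9.51 -204.11]
top hazelnut_a 0.61 [ 525.27 -216.75   10.08]
top hazelnut_a 0.5 [ 522.13 -270.5    13.16]
top walnut_a 0.63 [533.46 222.48  19.89]
scene hazelnut_a 0.55 [ 528.25 -214.9     8.93]
scene hazelnut_a 0.52 [ 520.5  -274.54    9.75]
scene walnut_a 0.7 [522.05 254.45  22.06]
scene walnut_a 0.6 [530.39 225.22  23.78]
```

View pics/L8.png

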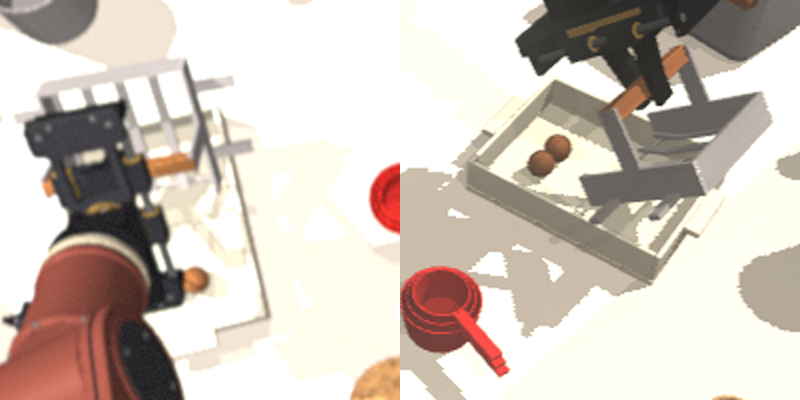

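```bash
python3 -m pendant '[0,0,0,-3,0,0,0, 0,0,0,-5,0,0,0, 0,0,0,-5,0,0,0, 0,0,0,-6,0,0,0, 0,0,0,-6,0,0,0, 0,0,0,-5,0,0,0, 0,0,0,-5,0,0,0, 0,0,0,-3,0,0,0, 0,0,0,-2,0,0,0, 0,0,0,0,0,0,0]'
python3 -m pendant '[0,-8,0,0,0,0,0, 0,-15,0,0,0,0,0, 0,-20,0,0,0,0,0, 0,-20,0,0,0,0,0, 0,-20,0,0,0,0,0, 0,-14,0,0,0,0,0, 0,-8,0,0,0,0,0, 0,0,0,0,0,0,0, 0,0,0,0,0,0,0]'
python3 - <<'E'
from go import *
rel([548.2,-278.9,256],14)
E
```

```text
time_s: 16.7
position: [624.3, 265.2, 149.8]
ee_rot: [[0.207, 0.001, 0.978], [-0.978, 0.0, 0.207], [0.0, -1.0, 0.001]]
ft_force: [0.8, 0.4, -4.7]
gripper_width: 13.5
time_s: 17.6
position: [622.5, 265.0, 254.4]
ee_rot: [[0.208, -0.001, 0.978], [-0.978, -0.0, 0.208], [0.0, -1.0, -0.001]]
ft_force: [-0.4, 0.2, -4.5]
gripper_width: 13.6
t 17.6 pos [622.51 265.01 254.41] w 13.609431672944151 F [-0.41  0.24 -4.51] J [ 0.29  0.33  1.34 -0.    1.48  0.08]
turn(tool) [ 0.05 -2.01  0.  ] shift in tool now [ 516.6    -1.41 -185.71] shift in tgt frame [ 509.78   -1.59 -203.69]
```

```bash
python3 -m pendant '[0,0,0,0,-2,0,0, 9.3,0,-3.7,0,0,0,0, 18.6,0,-7.4,0,0,0,0, 27.8,0,-11.2,0,0,0,0, 37.1,0,-14.9,0,0,0,0, 41.8,0,-16.7,0,0,0,0, 41.8,0,-16.7,0,0,0,0, 41.8,0,-16.7,0,0,0,0, 41.8,0,-16.7,0,0,0,0, 41.8,0,-16.7,0,0,0,0]'
python3 -m pendant '[41.8,0,-16.7,0,0,0,0, 41.8,0,-16.7,0,0,0,0, 41.8,0,-16.7,0,0,0,0, 32.5,0,-13,0,0,0,0, 23.2,0,-9.3,0,0,0,0, 14.8,0,-6,0,0,0,0, 7.4,0,-3,0,0,0,0, 4.6,0,-1.9,0,0,0,0, 0,0,0,0,0,0,0, 0,0,0,0,0,0,0]'
python3 -m pendant '[0,10,0,0,0,0,0, 0,20,0,0,0,0,0, 0,20,0,0,0,0,0, 0,20,0,0,0,0,0, 0,12,0,0,0,0,0, 0,6,0,0,0,0,0, 0,0,0,0,0,0,0, 0,0,0,0,0,0,0, 0,0,0,0,0,0,0]'
python3 - <<'E'
from go import *
rel([548.5,-279.3,140.0],14)
E
python3 look.py 9 tub sieve
```

```text
time_s: 18.6
position: [577.1, -60.1, 254.7]
ee_rot: [[0.24, -0.001, 0.971], [-0.971, -0.001, 0.24], [0.0, -1.0, -0.001]]
ft_force: [0.9, 0.0, -3.3]
gripper_width: 13.0
time_s: 19.6
position: [548.4, -277.7, 255.0]
ee_rot: [[0.243, -0.0, 0.97], [-0.97, 0.001, 0.243], [-0.0, -1.0, 0.0]]
ft_force: [0.3, 1.3, -3.3]
gripper_width: 13.5
time_s: 20.5
position: [548.9, -279.2, 168.4]
ee_rot: [[0.242, 0.002, 0.97], [-0.97, -0.001, 0.242], [0.002, -1.0, 0.002]]
ft_force: [0.2, -0.1, -3.4]
gripper_width: 13.6
t 20.5 pos [ 548.91 -279.24  168.43] w 13.596703297645721 F [ 0.25 -0.07 -3.39] J [-0.6   0.24  1.61  0.    1.29 -0.84]
turn(tool) [-0.09 -0.01  0.1 ] shift in tool now [-0.09 28.43 -0.46] shift in tgt frame [-0.04 28.43 -0.41]
t 20.5 pos [ 548.91 -279.24  168.43] w 13.596703297645721 F [ 0.25 -0.07 -3.39] J [-0.6   0.24  1.61  0.    1.29 -0.84]
turn(tool) [-0.09 -0.01  0.1 ] shift in tool now [ 0.04 27.13  0.03] shift in tgt frame [ 0.08 27.13  0.07]
top hazelnut_a 0.49 [ 547.49 -282.23   97.09]
top hazelnut_a 0.36 [ 521.94 -270.19   13.84]
top hazelnut_a 0.36 [ 525.99 -220.34   10.75]
top walnut_a 0.74 [525.39 253.04  21.94]
top walnut_a 0.54 [534.78 218.78  25.7 ]
top sieve 0.69 [ 550.24 -280.64   96.94]
scene hazelnut_a 0.47 [ 527.39 -212.64   10.63]
scene walnut_a 0.64 [521.77 257.4   22.34]
scene walnut_a 0.57 [535.18 226.06  24.21]
scene sieve 0.69 [ 552.09 -283.82   96.61]
```

View pics/L9.png

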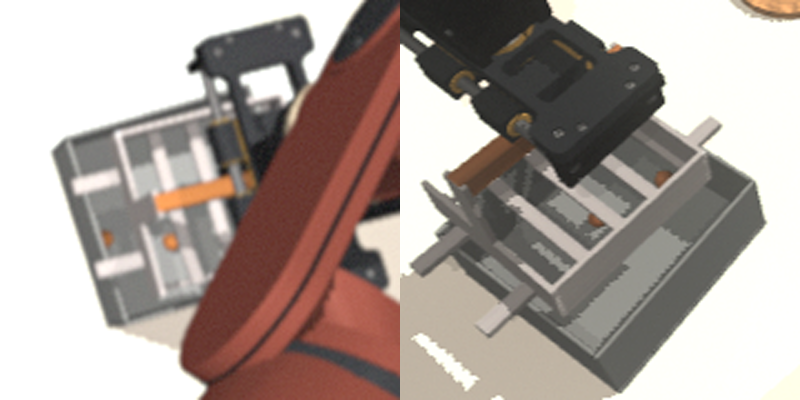

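```bash
python3 -m pendant '[0,6,0,0,0,0,0, 0,7,0,0,0,0,0, 0,5,0,0,0,0,0, 0,4,0,0,0,0,0, 0,2,0,0,0,0,0, 0,0,0,0,0,0,0, 0,0,0,0,0,0,0]'
python3 - <<'E'
from go import *
rel([548.9,-279.5,140.0],14)
E
python3 -m pendant '[0,1.5,0,0,0,0,0, 0,1.5,0,0,0,0,0, 0,1,0,0,0,0,0, 0,0,0,0,0,0,0, 0,0,0,0,0,0,0]'
python3 look.py 10 tub sieve
```

```text
time_s: 21.6
position: [548.3, -279.1, 143.7]
ee_rot: [[0.242, 0.001, 0.97], [-0.97, -0.001, 0.242], [0.001, -1.0, 0.0]]
ft_force: [-1.8, -1.0, 1.7]
gripper_width: 13.1
t 21.6 pos [ 548.35 -279.12  143.73] w 13.142072673833585 F [-1.84 -1.04  1.75] J [-0.6   0.26  1.63 -0.    1.25 -0.84]
turn(tool) [-0.02 -0.01  0.04] shift in tool now [0.5  3.73 0.44] shift in tgt frame [0.51 3.73 0.44]
time_s: 22.1
position: [549.4, -281.0, 141.3]
ee_rot: [[0.241, 0.004, 0.97], [-0.97, -0.004, 0.241], [0.005, -1.0, 0.002]]
ft_force: [-1.0, -5.6, 7.0]
gripper_width: 13.3
t 22.1 pos [ 549.4  -281.04  141.3 ] w 13.313334760943933 F [-1.01 -5.56  6.96] J [-0.6   0.27  1.63 -0.    1.24 -0.84]
turn(tool) [-0.14 -0.03  0.3 ] shift in tool now [-1.78 -0.01  0.03] shift in tgt frame [-1.78  0.    0.03]
top hazelnut_a 0.48 [ 525.97 -220.05   10.14]
top walnut_a 0.61 [522.36 251.05  21.96]
top walnut_a 0.46 [532.25 221.32  22.06]
top sieve 0.62 [ 546.01 -281.78   72.24]
scene hazelnut_a 0.44 [ 529.03 -209.96    8.18]
scene walnut_a 0.45 [525.32 252.91  22.59]
scene walnut_a 0.41 [531.1  225.67  23.95]
scene sieve 0.83 [ 550.84 -278.75   73.05]
```

View pics/L10.png

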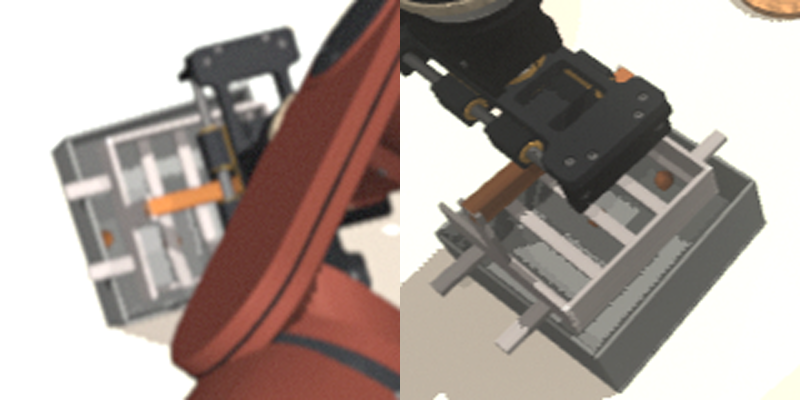

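```bash
python3 -m pendant '[0,-1.5,0,0,0,0,0, 0,0,0,0,0,0,0, 0,0,0,0,0,0,0]'
python3 -m pendant '[0,0,0,0,0,0,0.2, 0,0,0,0,0,0,0.25, 0,0,0,0,0,0,0.35, 0,0,0,0,0,0,0.5, 0,0,0,0,0,0,0.5]' 10
python3 look.py 11 tub sieve
```

```text
time_s: 22.8
position: [549.0, -279.8, 141.6]
ee_rot: [[0.242, 0.002, 0.97], [-0.97, -0.002, 0.242], [0.003, -1.0, 0.002]]
ft_force: [0.6, -5.6, 5.4]
gripper_width: 13.3
time_s: 23.3
position: [548.0, -278.4, 140.2]
ee_rot: [[0.242, -0.001, 0.97], [-0.97, 0.001, 0.242], [-0.001, -1.0, -0.0]]
ft_force: [0.4, -0.2, 0.2]
gripper_width: 37.5
t 23.3 pos [ 548.   -278.43  140.17] w 37.50771227141819 F [ 0.39 -0.22  0.2 ] J [-0.6   0.27  1.63  0.    1.24 -0.84]
turn(tool) [ 0.02  0.   -0.04] shift in tool now [ 1.08 -1.13  0.76] shift in tgt frame [ 1.08 -1.13  0.76]
top hazelnut_a 0.56 [ 526.77 -218.67    9.52]
top walnut_a 0.66 [531.82 221.5   20.79]
top walnut_a 0.66 [524.84 256.84  21.59]
top sieve 0.92 [ 548.83 -277.71   70.84]
scene hazelnut_a 0.39 [ 527.87 -214.59    9.59]
scene walnut_a 0.69 [532.72 226.03  21.86]
scene walnut_a 0.56 [522.88 253.78  19.4 ]
scene sieve 0.58 [ 549.44 -276.02   70.83]
```

View pics/L11.png

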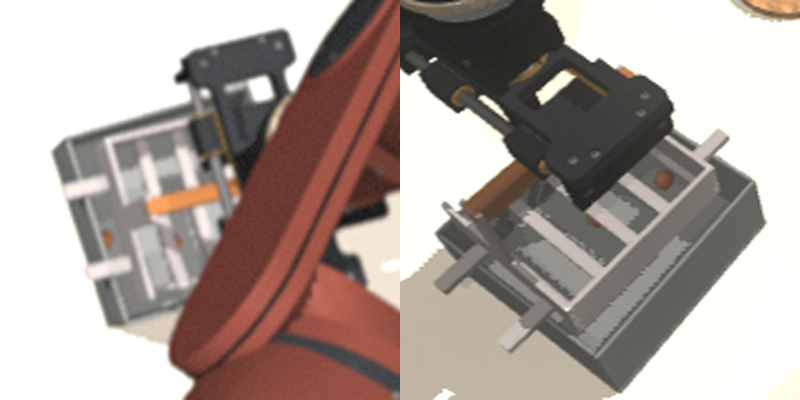

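```bash
python3 -m pendant '[0,-8,0,0,0,0,0.5, 0,-20,0,0,0,0,0.5, 0,-30,0,0,0,0,0.5, 0,-30,0,0,0,0,0.5, 0,-30,0,0,0,0,0.5, 30,0,-20,0,0,0,0.5, 40,0,-25,0,0,0,0.5, 40,0,-25,0,0,0,0.5, 40,0,-20,0,0,0,0.5, 30,0,-10,0,0,0,0.5]'
python3 look.py 12 tub sieve
python3 - <<'E'
from ov import *
for cam,(x0,y0,x1,y1) in {'top':(340,130,500,290),'scene':(50,190,230,370)}.items():
    tiles=[]
    for tag in ['0','12']:
        im=cv2.imread(f'pics/{cam}{tag}.png')[y0:y1,x0:x1]; im=cv2.convertScaleAbs(im,alpha=1.6,beta=15); tiles.append(cv2.resize(im,(400,400),interpolation=cv2.INTER_CUBIC))
    cv2.imwrite(f'pics/cmp{cam}.png',np.hstack(tiles))
E
```

```text
time_s: 24.7
position: [493.1, -480.5, 259.4]
ee_rot: [[0.24, 0.0, 0.971], [-0.971, -0.001, 0.24], [0.001, -1.0, -0.0]]
ft_force: [0.4, -0.0, -0.2]
gripper_width: 43.6
t 24.7 pos [ 493.06 -480.54  259.42] w 43.5765816216949 F [ 0.4  -0.   -0.24] J [-0.89  0.35  1.3  -0.    1.49 -1.13]
turn(tool) [ 0.01 -0.12  0.07] shift in tool now [-182.1   117.87  102.59] shift in tgt frame [-181.73  118.12  102.96]
top hazelnut_a 0.52 [ 527.94 -217.68    9.06]
top walnut_a 0.53 [534.01 223.9   21.05]
top sieve 0.65 [ 547.74 -280.83   69.94]
scene hazelnut_a 0.37 [ 527.56 -214.47   10.48]
scene walnut_a 0.62 [522.19 257.82  24.48]
scene walnut_a 0.5 [538.4  224.95  24.35]
scene sieve 0.93 [ 549.77 -277.31   68.17]
```

View pics/cmptop.png

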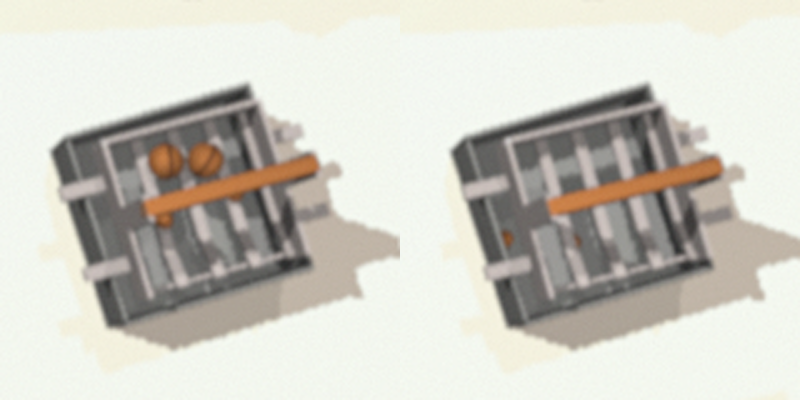

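View pics/cmpscene.png

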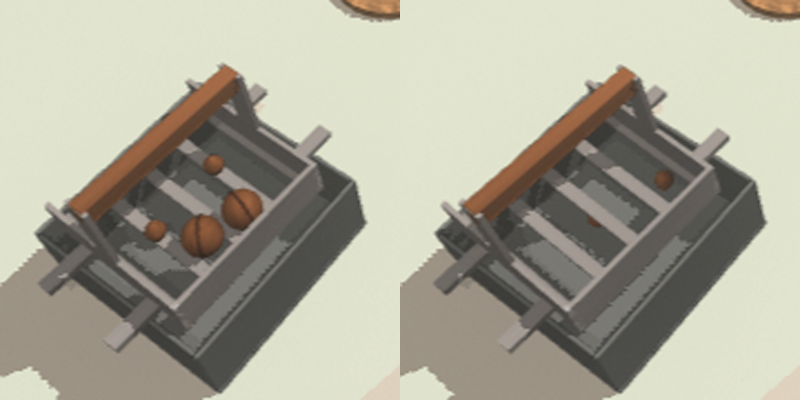

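```bash
cat > ov2.py <<'E'
from ov import *
import sys
tx,ty,ta,sx,sy,sa=map(float,sys.argv[1:7])
def dr(im,cam,pts,col,x0,y0,k):
    q=(np.array([px(cam,p) for p in pts])+0.5-[x0,y0])*k
    cv2.polylines(im,[np.round(q*8).astype(int)],True,col,1,cv2.LINE_AA,shift=3)
tiles=[]
for cam,(x0,y0) in {'top':(355,155),'scene':(65,210)}.items():
    n=115 if cam=='top' else 150; k=400/n
    im=cv2.imread(f'pics/{cam}12.png')[y0:y0+n,x0:x0+n]; im=cv2.convertScaleAbs(im,alpha=1.6,beta=15); im=cv2.resize(im,(400,400),interpolation=cv2.INTER_CUBIC)
    dr(im,cam,box([tx,ty,0],ta,84,84,70),(0,255,0),x0,y0,k)
    dr(im,cam,box([tx,ty,0],ta,80,80,70),(0,120,0),x0,y0,k)
    dr(im,cam,box([sx,sy,0],sa,7,67,169),(0,0,255),x0,y0,k)
    dr(im,cam,box([sx,sy,0],sa,67,69,104),(255,255,0),x0,y0,k)
    dr(im,cam,box([sx,sy,0],sa,0,107,72),(255,0,255),x0,y0,k)
    tiles.append(im)
cv2.imwrite(f'pics/{sys.argv[7]}.png',np.hstack(tiles))
E
python3 ov2.py 549 -279.5 14 549 -279.5 14 o1
```

```text
(no output)
```

View pics/o1.png

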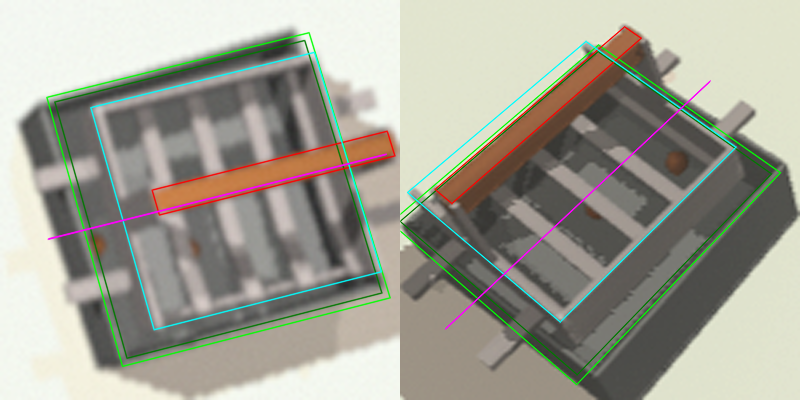

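```bash
cat > fit.py <<'E'
from ov import *
from scipy.optimize import minimize
tubP=np.array([[x,y,z] for x in(-84,84) for y in(-84,84) for z in(0,70)],float)
def sv(e,hw): 
    P=[[x,y,z] for x in(-67,67) for y in(-69,69) for z in(0,34)]
    P+=[[x,y,z] for x in(-7,7) for y in(-69,69) for z in(81,99)]
    P+=[[s*e+t*hw,y,z] for s in(-1,1) for t in (-1,1) for y in(-107,107) for z in(0,3)]
    return np.array(P,float)
def rend(cam,P,k=8):
    q=np.array([px(cam,p) for p in P])+0.5
    h=cv2.convexHull((q*16).round().astype(np.int32))
    m=np.zeros((420*2,560*2),np.uint8); cv2.fillConvexPoly(m,h*2,1,shift=4); return m
def hullmask(s):
    s=s.astype(np.uint8); n,l,st,_=cv2.connectedComponentsWithStats(s); i=1+np.argmax(st[1:,4]); s=(l==i).astype(np.uint8)
    pts=np.argwhere(s)[:,::-1]; pts=np.vstack([pts*2,pts*2+1]).astype(np.int32)
    m=np.zeros((840,1120),np.uint8); cv2.fillConvexPoly(m,cv2.convexHull(pts),1); return m
def T(P,x,y,a,z): return (Rz(a)@P.T).T+[x,y,z]
if __name__=='__main__':
    obs={}
    for cam in['top','scene']:
        ctrl.snapshot(cam)
        for t in['tub','sieve']:
            r=ctrl.silhouettes(t,cam)[0]; print(cam,t,round(r['confidence'],2),r['pixels'].sum()); obs[cam,t]=hullmask(r['pixels'])
            np.save(f'{cam}_{t}.npy',r['pixels'])
    for cams in (['top'],['scene'],['top','scene']):
        c=lambda v:sum((rend(k,T(tubP,v[0],v[1],v[2],0))!=obs[k,'tub']).sum() for k in cams)
        r=minimize(c,[549,-279.5,14],method='Nelder-Mead',options=dict(initial_simplex=[[549,-279,14],[555,-279,13],[545,-284,15],[547,-275,16]],xatol=.05,fatol=1)); print(cams,'tub',r.x.round(2),r.fun)
        c2=lambda v:sum((rend(k,T(sv(v[3],8),v[0],v[1],v[2],70))!=obs[k,'sieve']).sum() for k in cams)
        r=minimize(c2,[549,-279.5,14,35],method='Nelder-Mead',options=dict(initial_simplex=[[549,-279,14,35],[555,-279,13,35],[545,-284,15,38],[547,-275,16,30],[548,-279,14,42]],xatol=.05,fatol=1)); print(cams,'sieve',r.x.round(2),r.fun)
E
python3 fit.py
```

```text
top tub 0.81 4188
top sieve 0.85 3503
scene tub 0.81 6558
scene sieve 0.92 5115
['top'] tub [ 546.37 -275.41   16.23] 16024.0Traceback (most recent call last):
  File "fit.py", line 29, in <module>
    r=minimize(c2,[549,-279.5,14,35],method='Nelder-Mead',options=dict(initial_simplex=[[549,-279,14,35],[555,-279,13,35],[545,-284,15,38],[547,-275,16,30],[548,-279,14,42]],xatol=.05,fatol=1)); print(cams,'sieve',r.x.round(2),r.fun)
    res = _minimize_neldermead(fun, x0, args, callback, bounds=bounds,
                               **options)
    fsim[j] = func(sim[j])
              ~~~~^^^^^^^^
    fx = function(np.copy(x), *(wrapper_args + args))
  File "fit.py", line 28, in <lambda>
    c2=lambda v:sum((rend(k,T(sv(v[3],8),v[0],v[1],v[2],70))!=obs[k,'sieve']).sum() for k in cams)
                ~~~^^^^^^^^^^^^^^^^^^^^^^^^^^^^^^^^^^^^^^^^^^^^^^^^^^^^^^^^^^^^^^^^^^^^^^^^^^^^^^^
  File "fit.py", line 28, in <genexpr>
    c2=lambda v:sum((rend(k,T(sv(v[3],8),v[0],v[1],v[2],70))!=obs[k,'sieve']).sum() for k in cams)
                     ~~~~^^^^^^^^^^^^^^^^^^^^^^^^^^^^^^^^^^^
  File "fit.py", line 10, in rend
    q=np.array([px(cam,p) for p in P])+0.5
                ~~^^^^^^^
  File "h.py", line 8, in px
    m=ctrl.camera_model(cam);P=np.array(m['pose']);c=P[:3,:3].T@(np.array(p)-P[:3,3])
ValueError: time passes only in moves, steps and waits
```

```bash
sed -i 's/^def snap/import functools\n@functools.lru_cache\ndef cm(n): return ctrl.camera_model(n)\ndef snap/; s/m=ctrl.camera_model(cam)/m=cm(cam)/' h.py
python3 - <<'E'
from fit import *
ims=[]
for cam,t in(('top','tub'),('top','sieve'),('scene','tub'),('scene','sieve')):
    s=np.load(f'{cam}_{t}.npy'); h=hullmask(s); P=T(tubP,549,-279.5,14,0) if t=='tub' else T(sv(35,8),549,-279.5,14,70)
    r=rend(cam,P); im=np.dstack([h[::2,::2]*120,r[::2,::2]*120,s.astype(np.uint8)*250]); print(cam,t,h.sum(),r.sum(),(h!=r).sum())
    ims.append(im[130:330,340:540] if cam=='top' else im[190:390,40:240])
cv2.imwrite('pics/sil.png',np.hstack(ims))
E
```

```text
top tub 11798 27817 16157
top sieve 25601 25643 1030
scene tub 19268 46366 29222
scene sieve 40725 41716 1035
```

View pics/sil.png

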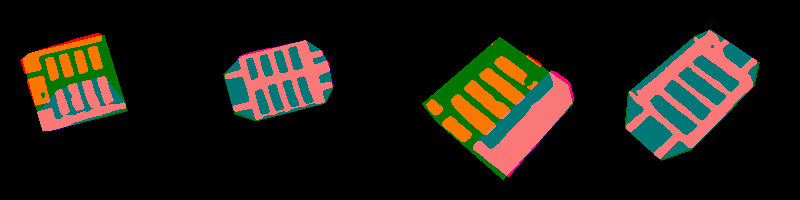

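```bash
sed -i "s/s=(l==i).astype(np.uint8)/s=np.isin(l,1+np.where(st[1:,4]>40)[0]).astype(np.uint8)/; s/ctrl.snapshot(cam)/pass/; s/r=ctrl.silhouettes(t,cam)\[0\].*$/s=np.load(f'{cam}_{t}.npy'); obs[cam,t]=hullmask(s)/; /np.save/d" fit.py; timeout 300 python3 fit.py
```

```text
['top'] tub [ 551.18 -276.35   16.59] 503.0
['top'] sieve [ 550.75 -280.74   13.99   30.27] 407.0
['scene'] tub [ 550.34 -274.92   15.97] 4432.0
['scene'] sieve [ 549.04 -279.1    14.33   30.13] 620.0
['top', 'scene'] tub [ 551.04 -275.25   16.41] 5149.0
['top', 'scene'] sieve [ 550.05 -279.7    14.03   30.6 ] 1382.0
```

```bash
python3 - <<'E'
from fit import *
s=np.load('scene_tub.npy').astype(np.uint8); n,l,st,_=cv2.connectedComponentsWithStats(s); print(st[1:][st[1:,4]>20])
E
sed -i "s/s=np.load(f'{cam}_{t}.npy');/s=np.load(f'{cam}_{t}.npy'); s[:(200 if cam=='scene' else 0)]=0; s[:,(250 if cam=='scene' else 560):]=0;/" fit.py; timeout 300 python3 fit.py; python3 ov2.py 551 -276 16.4 550 -279.9 14 o2
```

```text
[[ 166  245   16   12   59]
 [ 134  246   33   29  427]
 [ 119  258   46   37  641]
 [ 113  260  101  107 3393]
 [ 104  270   47   39  679]
 [ 167  271   11    9   48]
 [  91  284   45   41  736]
 [  66  289   17   17  174]
 [  82  306   30   26  398]]
['top'] tub [ 551.18 -276.35   16.59] 503.0
['top'] sieve [ 550.75 -280.74   13.99   30.27] 407.0
['scene'] tub [ 550.34 -274.92   15.97] 4432.0
['scene'] sieve [ 549.04 -279.1    14.33   30.13] 620.0
['top', 'scene'] tub [ 551.04 -275.25   16.41] 5149.0
['top', 'scene'] sieve [ 550.05 -279.7    14.03   30.6 ] 1382.0
```

View pics/o2.png

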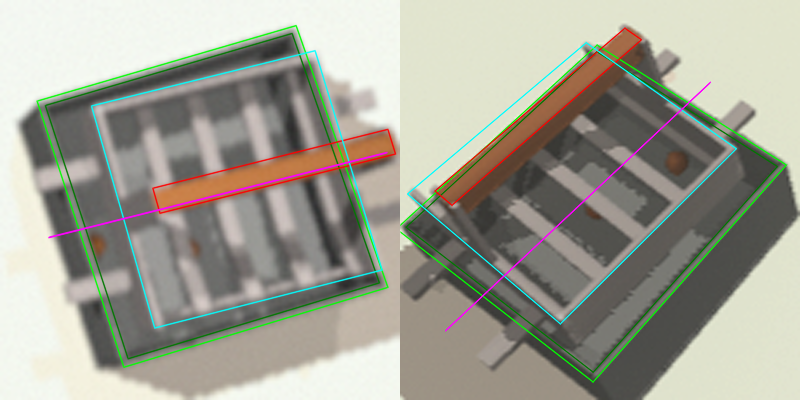

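```bash
python3 -m pendant '[-30,0,10,0,0,0,0.5, -40,0,20,0,0,0,0.5, -40,0,25,0,0,0,0.5, -40,0,25,0,0,0,0.5, -30,0,20,0,0,0,0.5, 0,0,0,0,0,0,0.5, 0,0,0,0,0,0,0.5, 0,0,0,0,0,0,0.5]'
python3 - <<'E'
from go import *
rel([549,-279.0,140.5],14)
E
```

```text
time_s: 26.2
position: [547.9, -279.7, 258.6]
ee_rot: [[0.241, -0.0, 0.97], [-0.97, -0.001, 0.241], [0.001, -1.0, -0.0]]
ft_force: [-0.5, -0.7, -0.1]
gripper_width: 43.2
t 26.2 pos [ 547.91 -279.72  258.61] w 43.20514653531952 F [-0.51 -0.66 -0.11] J [-0.6   0.18  1.51 -0.    1.46 -0.84]
turn(tool) [ 0.01 -0.04  0.03] shift in tool now [ -0.51 118.11   1.26] shift in tgt frame [ -0.43 118.11   1.23]
```

```bash
python3 -m pendant '[0,15,0,0,0,0,0.5, 0,25,0,0,0,0,0.5, 0,25,0,0,0,0,0.5, 0,22,0,0,0,0,0.5, 0,18,0,0,0,0,0.5, 0,9,0,0,0,0,0.5, 0,4,0,0,0,0,0.5, 0,0,0,0,0,0,0.5, 0,0,0,0,0,0,0.5, 0,0,0,0,0,0,0.5]'
python3 -m pendant '[0,0,0,0,0,0,0.3, 0,0,0,0,0,0,0, 0,0,0,0,0,0,0, 0,0,0,0,0,0,0, 0,0,0,0,0,0,0, 0,0,0,0,0,0,0, 0,0,0,0,0,0,0]' 30
python3 - <<'E'
from go import *
rel([549,-279.0,140.5],14)
E
```

```text
time_s: 27.2
position: [548.8, -279.3, 141.8]
ee_rot: [[0.242, 0.002, 0.97], [-0.97, -0.001, 0.242], [0.002, -1.0, 0.001]]
ft_force: [-0.7, 0.3, 0.7]
gripper_width: 43.6
time_s: 27.9
position: [548.3, -278.8, 140.5]
ee_rot: [[0.242, 0.0, 0.97], [-0.97, 0.0, 0.242], [-0.0, -1.0, 0.0]]
ft_force: [1.4, -0.4, 0.7]
gripper_width: 13.7
t 27.9 pos [ 548.26 -278.77  140.54] w 13.655540680995795 F [ 1.44 -0.35  0.71] J [-0.6   0.27  1.63  0.    1.24 -0.84]
turn(tool) [-0.01 -0.01 -0.  ] shift in tool now [0.4  0.04 0.67] shift in tgt frame [0.4  0.04 0.67]
```

Gripped on the seated bar; slide it 4 mm and turn 2.4° on the rims, then release.

```bash
python3 -m pendant '[-1,-0.3,0.5,0,-0.6,0,0, -1,0,0.5,0,-0.6,0,0, -1,0,0.5,0,-0.6,0,0, -1,0,0.3,0,-0.6,0,0, 0,0,0,0,0,0,0, 0,0,0,0,0,0,0]'
python3 -m pendant '[0,0,0,0,0,0,0.2, 0,0,0,0,0,0,0.25, 0,0,0,0,0,0,0.35, 0,0,0,0,0,0,0.5, 0,0,0,0,0,0,0.5]' 10
python3 -m pendant '[0,-8,0,0,0,0,0.5, 0,-20,0,0,0,0,0.5, 0,-30,0,0,0,0,0.5, 0,-30,0,0,0,0,0.5, 0,-30,0,0,0,0,0.5, 30,0,-20,0,0,0,0.5, 40,0,-25,0,0,0,0.5, 40,0,-25,0,0,0,0.5, 40,0,-20,0,0,0,0.5, 30,0,-10,0,0,0,0.5]'
python3 look.py 13 tub sieve
python3 - <<'E'
from h import *
for cam in ['top','scene']:
    for t in ['tub','sieve']:
        r=ctrl.silhouettes(t,cam)[0]; print(cam,t,r['confidence']); np.save(f'{cam}_{t}.npy',r['pixels'])
E
sed -i 's/}12.png/}13.png/' ov2.py; timeout 300 python3 fit.py; python3 ov2.py 551 -276 16.4 551 -276 16.4 o3
```

```text
time_s: 28.5
position: [548.7, -274.1, 140.5]
ee_rot: [[0.282, -0.001, 0.959], [-0.959, 0.001, 0.282], [-0.001, -1.0, -0.0]]
ft_force: [0.3, -0.0, -3.3]
gripper_width: 13.6
time_s: 29.0
position: [549.0, -274.5, 141.0]
ee_rot: [[0.282, 0.0, 0.959], [-0.959, -0.0, 0.282], [0.0, -1.0, 0.0]]
ft_force: [0.5, 0.5, 0.4]
gripper_width: 37.7
time_s: 30.0
position: [502.3, -478.4, 259.7]
ee_rot: [[0.28, 0.0, 0.96], [-0.96, -0.001, 0.28], [0.001, -1.0, -0.0]]
ft_force: [0.7, 0.2, 0.6]
gripper_width: 43.7
t 30.0 pos [ 502.26 -478.36  259.71] w 43.69880609498319 F [0.68 0.24 0.58] J [-0.87  0.36  1.28 -0.    1.49 -1.16]
turn(tool) [0.01 2.27 0.07] shift in tool now [-178.13  118.17  100.67] shift in tgt frame [-181.84  118.41   93.51]
top hazelnut_a 0.39 [ 522.56 -273.22   12.26]
top hazelnut_a 0.38 [ 524.7  -220.04   10.57]
top walnut_a 0.7 [523.9  255.32  20.37]
top walnut_a 0.61 [533.2  220.28  19.59]
top sieve 0.72 [ 545.94 -276.41   70.52]
scene hazelnut_a 0.5 [ 522.33 -276.95    6.87]
scene hazelnut_a 0.41 [ 527.21 -213.41   12.01]
scene walnut_a 0.43 [524.78 254.66  21.  ]
scene walnut_a 0.36 [ 550.62 -274.91   69.65]
scene sieve 0.94 [ 551.2  -277.59   69.45]
scene sieve 0.44 [ 549.44 -278.83    2.02]
top tub 0.9
top sieve 0.86
['top'] tub [ 551.97 -275.84   16.4 ] 418.0
['top'] sieve [ 549.62 -276.53   15.03   27.8 ] 645.0
['scene'] tub [ 550.34 -274.92   15.97] 4432.0
['scene'] sieve [ 549.04 -279.1    14.33   30.13] 620.0
['top', 'scene'] tub [ 550.75 -275.32   15.71] 4998.0
['top', 'scene'] sieve [ 549.57 -278.94   14.53   29.72] 1770.0Traceback (most recent call last):
  File "<stdin>", line 4, in <module>
IndexError: list index out of range
```

View pics/o3.png

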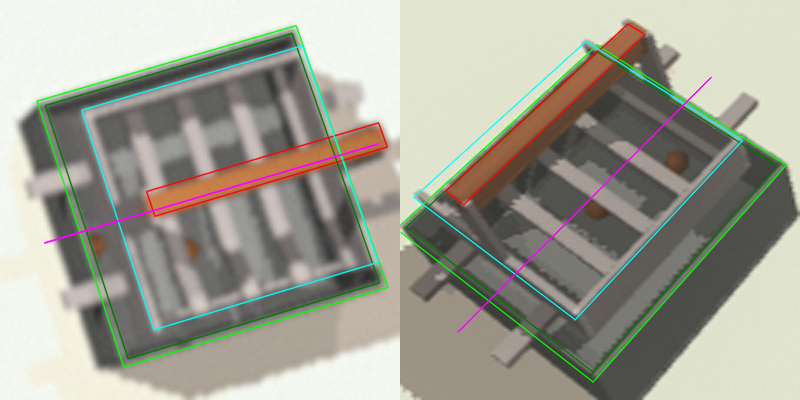

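```bash
python3 - <<'E'
from h import *
for cam in ['top','scene']:
    snap(cam,cam+'14')
    for t in ['tub','sieve']:
        r=ctrl.silhouettes(t,cam)
        if r: print(cam,t,r[0]['confidence']); np.save(f'{cam}_{t}.npy',r[0]['pixels'])
E
timeout 300 python3 fit.py
```

```text
top tub 0.59
top sieve 0.58
scene sieve 0.58
['top'] tub [ 549.89 -275.13   15.14] 710.0
['top'] sieve [ 550.66 -276.4    15.15   26.66] 656.0
['scene'] tub [ 550.34 -274.92   15.97] 4432.0
['scene'] sieve [ 549.62 -274.08   15.15   29.33] 1004.0
['top', 'scene'] tub [ 550.49 -275.45   15.71] 5056.0
['top', 'scene'] sieve [ 550.16 -274.68   15.01   28.47] 1823.0
```

View pics/scene14.png

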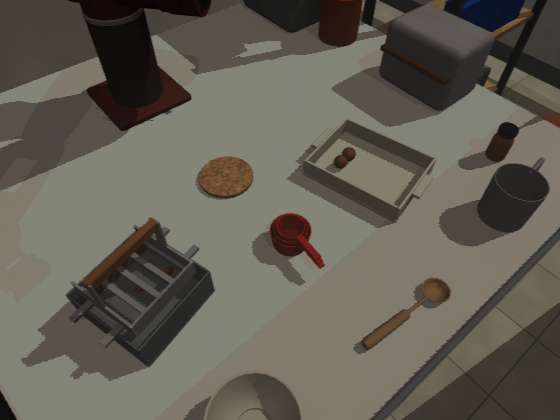

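```bash
python3 -c "
from rig import ctrl
s=ctrl.read_state();print(s['time_s'],s['position']);print(ctrl.job_done())"
```

```text
30.85 [ 503.79234655 -475.24646905  258.86989911]
the job is handed in; nothing more can be done
None
```

I handed the job in at about 31 s of the 58 s limit. Both hazelnuts are in the tub, both walnuts are in the oblong white dish, and the empty sieve is back on the tub.

- **Shaking:** I gripped the handle bar, lifted the sieve 18 mm above the rims and shook it with quick 40 mm strokes. Both hazelnuts dropped through and the walnuts stayed in.
- **Pouring:** I carried the sieve to the dish and tipped it slowly to 40°. Both walnuts rolled out into the dish.
- **Setting back:** On the first placing, the fit from the pictures put the sieve about 4 mm and 2° off the tub. I regripped it, slid and turned it on the rims, and let go.

**Last checks:**
- **Nuts:** The hazelnuts are about 10 mm above the work surface inside the tub. The walnuts are about 21 mm up inside the dish.
- **Sieve:** Its origin reads 70 mm above the tub's, so it sits level on the rims. It is centred within roughly 1–2 mm and 1°.
- **Robot:** The gripper is open and clear, about 200 mm to the side of the sieve, with no contact force.

**Disagreements:**
- Separate fits of the tub's position differed by about 2 mm and 1.5°, so the centring is only known to that accuracy.
- In the last checks the scene camera's network did not find the tub. Its scene fit uses the earlier picture, taken while the sieve hid part of the tub.

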